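# Rock a tight hard drive out of its dock

## Robot

A 6-joint arm with a two-finger parallel gripper is mounted at the origin on a cart in front of the work surface, level with it; the furniture and walls round the work are solid. World frame = base frame: x ahead of the robot, y to its left, z up, the work surface at z = 0. Lengths are in m, angles in degrees, forces in N, time in s.
With the tool pointing down it reaches from about 0.25 to 0.725 m from the base axis. Payload 4 kg.
Tool frame: the origin (TCP) lies on the centre line of the jaws, within the pads' length; the fingertips stand arm.nose_length ahead of it and the grasp point (between the pads) lies 11 mm behind it (arm.nose_length is the distance from the TCP to the fingertips, in m); z points along the fingers, y is the line along which they close (so a half turn about z gives the same grasp; the last joint's range is limited). The gripper opens to 85 mm and grips with 20 to 120 N. Pads are 22 mm wide; open, the fingers measure 114 mm over their backs; the gripper's body (76 mm by 85 mm) begins 54 mm behind the grasp point. The pads swing forward as they close: fully open they stand 13 mm farther back than shut.
Start: joints at [75.86, 13.785, 0.286, 76.501, 0, 90], TCP at [0.122, 0.485, 0.239] pointing down, gripper open.
Joint ranges: [-155.79, 155.79], [-60.16, 107.12], [-62.33, 73.08], [-114, 123.19], [-81.49, 82.49], [-180, 180]. Speed limits (degrees/s): [159.86, 159.86, 180, 180, 180, 180].

## Interface

Orientations are given as [roll, pitch, yaw] about the fixed x, y, z axes, in that order (R = Rz(yaw) Ry(pitch) Rx(roll)).
In Python, from plant import arm, vision, ticket gives the robot as it stands (arm), with the cameras (vision) and the job (ticket).
- The arm moves only by the tool shift_gripper, called after ">>>" in YAML: its name, and indented under it one key for each argument. Schema: {"type":"object","properties":{"steps":{"type":"array","items":{"type":"array","prefixItems":[{"type":"number"},{"type":"array","items":{"type":"number"},"minItems":3,"maxItems":3},{"type":"number"}],"minItems":3,"maxItems":3},"minItems":1,"maxItems":10},"squeeze":{"type":"number"},"only":{"type":"string"},"quiet":{"type":"boolean"},"lines":{"type":"string"}},"required":["steps"],"additionalProperties":false}. steps is a list of rows, 1 to 10 of them, each written [opening, [dx, dy, dz], turn]: the opening from 0.0 (shut) to 1.0 (fully open), then dx, dy, dz in shares of 1 m (1.0 is 1 m), then a turn about the tool's z in a scale on which 1.0 is 360 degrees; each row shifts and turns the commanded pose from where the row before left it, along the tool's axes as they then stand; what a row does not reach is not made up. A row lasts 1/12 s, in which the tool goes at most 0.0417 m and 7.16 degrees, less where a joint would pass 70% of its speed; a pose out of reach is approached as far as the arm can. The fingers move at their own pace and stop on an object; squeeze is the grip in N (left out, the last holds). Time passes only in rows, so rows that do not move let the fingers close. The tool returns the time, the measured TCP pose, the force, the opening and the grip force at its end. only (a regular expression) keeps the lines of the reply that match it, lines (a string "A,B") keeps lines A to B, and quiet returns only ok. Shift and turn numbers lie between -1 and 1, and a call with a number outside is refused. Input that does not fit is refused with a message, and nothing moves.
- arm.observe(): the state, without advancing time (a new reading comes with each control period).
- vision.get_image(name): name is "scene" or "side" or "wrist"; returns the picture (400x640x3 uint8, red, green, blue); there is no depth.
- vision.get_calibration(name): a dict with "K" (3x3 intrinsics, pixels), "D" ([k1, k2, p1, p2, k3] as OpenCV has them; the pictures are not rectified), "position" and "rotation" of the camera in the world; the wrist camera has in their place "mount" (4x4, takes a point from camera to tool coordinates, whose origin is the TCP and whose axes are the flange's). Camera axes: x right, y up, looking along -z (the intrinsics and any distortion apply to the point x, -y, -z); pixel columns grow to the right and rows downward; lengths in m; the calibration is good to about 2 mm. A picture is of the moment at which its call begins: read the wrist's pose just before it. get_calibration takes no time and is no camera call.
- ticket.job_done(): hands the job in; it is judged then, once.
The state is a dict: "clock": time; "joint_pos": joint angles; "joint_velocities": joint speeds; "joint_torque": joint torques, N m; "eef_pos": TCP position; "tool_rot": TCP orientation; "wrist_force": force on the tool from outside, world axes, zero at the start; "torque": the same for the moment, N m; "opening": opening from 0.0 (shut) to 1.0 (fully open); "gripper_force": force on a finger pad.
Only numpy, scipy, OpenCV 4.12 (cv2) and the standard library are available. Lean on these libraries where they do the work, as an engineer would, in place of code of your own. Each camera call takes 0.05 s, during which the arm holds its last target. There are 200 camera calls.

## Task

The hard drive standing in the black dock is gripped tightly by the dock's springs. Take it by its upper end and do not pull it straight up: rock it side to side along the slot while it is still in the dock, first so that its end on the robot's left rises about a centimetre while the right end stays seated, then the other way so that the right end rises above the left. Once it is free lift it just clear of the dock (about two centimetres above the rim, upright, over the slot) and finish still holding it there; leave the other things on the bench where they are.

Things in the scene. Friction and masses are not known exactly. Their poses are not given: they have to be found in the camera images.
- dock: Black desktop dock fixed to the bench, 84 x 150 x 70 mm (own x, y, z), with an open-topped slot along its own y, in which the drive stands. Origin: centre of its underside, on the bench. z up; own y along the slot to the robot's left; own x across the slot, away from the robot (yaw within 0.6 rad of the world axes). Slot floor 30 mm, rim 70 mm above the bench.
- dock_rim (a point): Middle of the slot's mouth, at the rim, 70 mm above the bench. The slot is 105 mm long at its floor; its end walls flare outwards to about 122 mm at the rim, so that the drive can tilt about 0.2 rad either way along the slot.
- dock_slot (a point): Middle of the slot floor, 30 mm above the bench. In the near wall, 40 mm left and right of here and 6 to 18 mm above this floor, two spring pads press the drive on the far wall with about 18 N each. Friction so holds each end of the drive with about 20 N until that end has risen some 18 mm; pulling both ends at once takes double.
- drive: Loose grey hard drive, 0.4 to 0.8 kg, standing on its short end: 147 mm tall, 102 wide along the slot, solid thickness 20 (26 with details). Own x up, y along the slot to the robot's left, z towards the robot. Origin at the back face, 102 mm above the bench when seated; solid from -72 to 75 mm in x, -51 to 51 in y, 2 to 22 in z. Grip across the thickness from above.
- drive_top (a point): Middle of the drive's upper end face (177 mm above the bench when seated)
- foot_left (a point): Lower corner of the drive at the robot's left, at half thickness: 30 mm above the bench when seated on the slot floor
- foot_right (a point): Lower corner of the drive at the robot's right, at half thickness: 30 mm above the bench when seated
- cutters: Bystander: loose cutting pliers with blue grips, 142 mm long, 86 wide, 13 high, lying flat before the dock; origin under their middle
- tape: Bystander: loose roll of black tape, 60 mm across, 19 mm high, beside the dock; origin under its middle
- screw_tub: Bystander: small open tub of screws, 71 x 105 x 41 mm, beside the dock; origin under its middle
- cooler: Bystander: loose finned metal heat sink, 90 x 66 x 34 mm, behind the dock; origin under its middle

How it is judged (in metres and radians):
On the way, in this order (a step that is already met when the one before it is completed fails the run):
1. the drive is tilted at least 3 degrees with its left end raised, while its right end is still seated (lower corner within 6 mm of the slot floor) (angle between drive's own y axis and vertical below 1.518 rad and z of foot_right in the frame of dock below 0.036 m), for 0.05 s.
2. the drive is tilted at least 3 degrees the other way, right end higher, while its left lower corner is still at least 15 mm below the rim (angle between drive's own y axis and vertical above 1.623 rad and z of foot_left in the frame of dock below 0.055 m), for 0.05 s.
At the end, for the whole second after the job is handed in: The fingers hold the drive still, upright within 0.2 rad, over the slot (its upper end within 40 mm of the slot's middle seen from above), both lower corners 4 to 45 mm above the rim and nothing of it touching the dock (z of foot_left in the frame of dock between 0.074 and 0.115 m and z of foot_right in the frame of dock between 0.074 and 0.115 m and horizontal distance between drive_top and dock_rim below 0.04 m and angle between drive's own x axis and vertical below 0.2 rad and contact force between drive and dock below 0.1 N and contact force between the fingers and drive above 2 N and linear speed of drive below 0.03 m/s); the arm keeps its last pose, push and grip.
It fails at once if a bystander (pliers, tape, screw tub or heat sink) is moved more than 30 mm (distance of any of cutters, tape, screw_tub, cooler from where it was at the start of the episode above 0.03 m).
It also fails if it takes over 35 s, if anything falls off the work surface, if the arm or the gripper's body presses on something with over 40 N, if the wrist force passes 120 N, or if a joint passes its speed limit or range.

## Working session

There is one attempt and no reset: what is moved stays moved. The work goes in short steps, Python scripts to look and compute and a tool call to move; the robot and the scene stay as the last step left them, time stands still between calls to the robot, and variables do not carry over. Pictures are saved under pics/ and viewed, at most 10 in all, crops included, and the job is handed in when it is done.

```bash
ls; mkdir -p pics
```

Run:
```python
from plant import arm, vision, ticket
import cv2
print(arm.observe(), arm.nose_length)
for n in ("scene","side"):
    cv2.imwrite(f"pics/{n}0.png", vision.get_image(n)[:,:,::-1])
    print(n, vision.get_calibration(n))
print(vision.get_calibration("wrist"))
```

```text
pics
plant.py
{'clock': 0.0, 'joint_pos': array([ 7.58601811e+01,  1.38333343e+01,  2.13948950e-01,  7.65010763e+01,
       -2.57971226e-03,  8.99999130e+01]), 'joint_velocities': array([-0.12594263,  0.1033171 ,  0.03042521,  0.03999007, -0.04805646,
       -0.03340034]), 'joint_torque': array([ 8.83141984e-04, -3.72319579e+01,  2.52404648e+01,  1.68288045e-02,
        2.94159543e-05, -2.63351005e-06]), 'eef_pos': array([0.12200855, 0.48425717, 0.2384046 ]), 'tool_rot': array([-1.79879538e+02,  2.57952371e-03,  1.65860273e+02]), 'wrist_force': array([-0.47909953,  0.29761514, -0.43947411]), 'torque': array([-0.04953253, -0.0011228 , -0.07445228]), 'gripper_force': 0.0, 'opening': 0.9996677664982346} 0.008
scene {'K': array([[412.98400571,   0.        , 314.55196822],
       [  0.        , 412.98400571, 193.65818364],
       [  0.        ,   0.        ,   1.        ]]), 'D': array([0.02250133, 0.        , 0.        , 0.        , 0.        ]), 'position': array([ 0.17748999, -0.5049133 ,  0.8426298 ]), 'rotation': array([ 44.27093194,  -0.45014746, -33.16122289])}
side {'K': 
[... 239 characters left out ...]
: array([ 0.52709925, -0.77425101,  0.67673302]), 'rotation': array([57.44884175, -1.41068348, -2.11824366])}
{'K': array([[275.47837553,   0.        , 321.15255786],
       [  0.        , 275.47837553, 203.46714822],
       [  0.        ,   0.        ,   1.        ]]), 'D': array([-0.02572934,  0.        ,  0.        ,  0.        ,  0.        ]), 'mount': array([[ 1.49443413e-04,  9.50310694e-01,  3.11303007e-01,
         7.92075980e-02],
       [ 9.99999988e-01, -1.56348113e-04, -2.77584073e-06,
         9.74233011e-05],
       [ 4.60337266e-05,  3.11303004e-01, -9.50310706e-01,
        -1.33609990e-01],
       [ 0.00000000e+00,  0.00000000e+00,  0.00000000e+00,
         1.00000000e+00]])}
```

View pics/scene0.png

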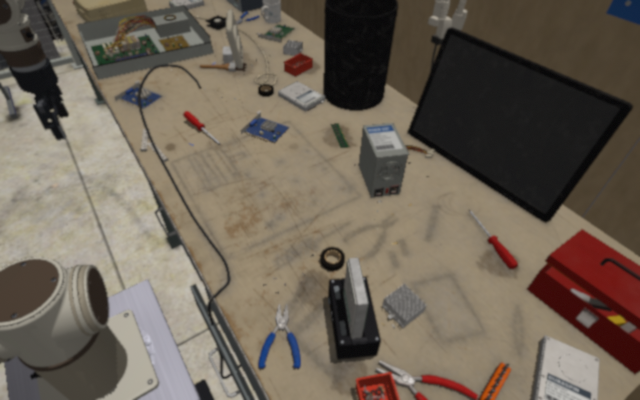

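View pics/side0.png

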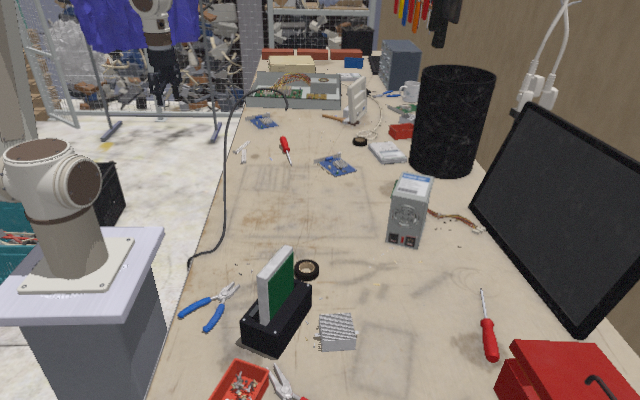

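The scene view shows the drive's top at about (357,262) in the dock, spanning (330-380, 280-360). In the side view the drive's top runs from (263,285) to (290,250). I'll enlarge both.

Run:
```python
import cv2, numpy as np
a=cv2.imread("pics/scene0.png")[245:370,310:400]; b=cv2.imread("pics/side0.png")[235:360,232:322]
f=lambda i:cv2.resize(i,None,fx=4.4,fy=4.4,interpolation=cv2.INTER_CUBIC)
cv2.imwrite("pics/c1.png",np.hstack([f(a),f(b)]))
```

```text
(no output)
```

View pics/c1.png

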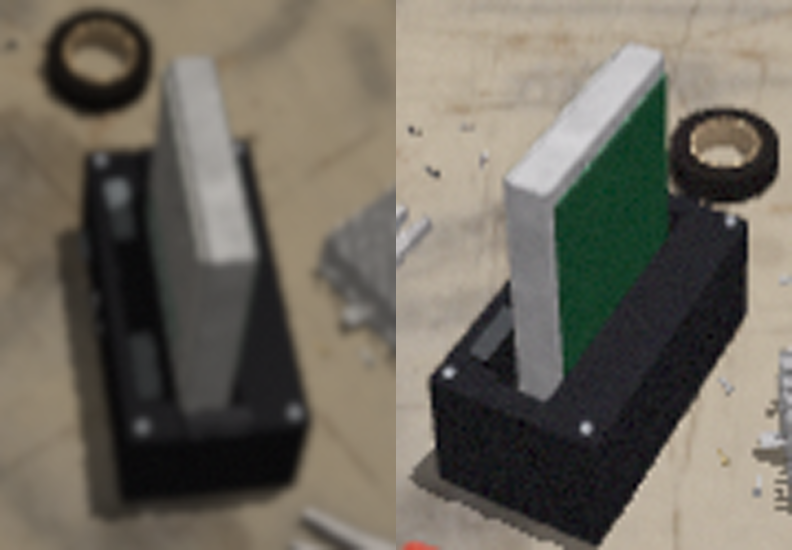

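The crop shows the drive's top-face corners: scene right end (200,262) and (253,262), left end (172,60) and (210,60); side right end (508,182) and (556,196), left end (630,45) and (664,70). The dock screws are visible at the rim. I'll triangulate these.

Create h.py:
```python
import numpy as np, cv2
from scipy.spatial.transform import Rotation as Ro
from plant import arm, vision, ticket
def rot(e): return Ro.from_euler('xyz',e,degrees=True).as_matrix()
def ray(c,px,T=None):
    x,y=cv2.undistortPoints(np.array([[px]],float),c["K"],c["D"])[0,0]
    d=np.array([x,-y,-1.])
    if T is None: p,R=c["position"],rot(c["rotation"])
    else: p,R=T[:3,3],T[:3,:3]
    d=R@d; return p,d/np.linalg.norm(d)
def tri(rs):
    A=sum(np.eye(3)-np.outer(d,d) for p,d in rs); b=sum((np.eye(3)-np.outer(d,d))@p for p,d in rs)
    x=np.linalg.solve(A,b); return x,[np.linalg.norm(np.cross(x-p,d)) for p,d in rs]
def wristT(o=None):
    o=o or arm.observe(); T=np.eye(4);T[:3,:3]=rot(o["tool_rot"]);T[:3,3]=o["eef_pos"]
    return T@vision.get_calibration("wrist")["mount"]
```

Run:
```python
from h import *
S,D=vision.get_calibration("scene"),vision.get_calibration("side")
s=lambda u,v:ray(S,(310-.5+(u+.5)/4.4,245-.5+(v+.5)/4.4))
d=lambda u,v:ray(D,(232-.5+(u-396+.5)/4.4,235-.5+(v+.5)/4.4))
for n,a,b in [("RN",(200,262),(508,182)),("RF",(253,262),(556,196)),("LN",(172,60),(630,45)),("LF",(210,60),(664,70)),
  ("sRN",(142,427),(448,372)),("sRF",(294,411),(586,428)),("sLF",(240,150),(730,221))]:
    x,r=tri([s(*a),d(*b)]); print(n,x.round(4),np.round(r,4))
```

```text
RN [ 0.4504 -0.2309  0.1713] [0.0012 0.0012]
RF [ 0.4695 -0.2419  0.1723] [0.0027 0.0027]
LN [ 0.4978 -0.1469  0.1755] [0.0005 0.0005]
LF [ 0.5141 -0.1536  0.1682] [0.0012 0.0012]
sRN [ 0.4206 -0.2407  0.0717] [0.0007 0.0007]
sRF [ 0.4814 -0.2712  0.0712] [0.0007 0.0007]
sLF [ 0.5432 -0.1533  0.0736] [0.0009 0.0009]
```

Units first: turns go in shares of 360 degrees. So 4.65 degrees / 360 = 0.0129.

>>> shift_gripper:
  steps:
    - [1,[-0.0406,0,0],0.0129]
    - [1,[-0.0406,0,0],0.0129]
    - [1,[-0.0406,0,0],0.0129]
    - [1,[-0.0406,0,0],0.0129]
    - [1,[-0.0406,0,0],0.0129]
    - [1,[-0.0406,0,0],0.0129]
    - [1,[-0.0406,0,0],0.0129]
    - [1,[-0.0406,0,0],0.0129]
    - [1,[-0.0406,0,0],0.0129]
    - [1,[-0.0406,0,0],0.0129]

```text
clock: 0.93
eef_pos: [0.4467, 0.2563, 0.2387]
tool_rot: [-180.0, -0.0, 119.1]
wrist_force: [0.6, -0.4, -0.4]
opening: 0.996
gripper_force: 0.0
```

>>> shift_gripper:
  steps:
    - [1,[-0.0406,0,0],0.0129]
    - [1,[-0.0406,0,0],0.0129]
    - [1,[-0.0406,0,0],0.0129]
    - [1,[-0.0406,0,0],0.0129]
    - [1,[-0.0406,0,0],0.0129]
    - [1,[-0.0406,0,0],0.0129]
    - [1,[-0.0406,0,0],0.0129]
    - [1,[-0.0406,0,0],0.0129]
    - [1,[-0.0406,0,0],0.0157]
    - [1,[0,0,0],0.0157]

```text
clock: 1.77
eef_pos: [0.5109, -0.1, 0.2387]
tool_rot: [-180.0, 0.2, 70.1]
wrist_force: [0.1, 0.8, -0.2]
opening: 1.002
gripper_force: 0.0
```

>>> shift_gripper:
  steps:
    - [1,[0,0,0],0]
    - [1,[0,0,0],0]

```text
clock: 1.93
eef_pos: [0.5119, -0.0935, 0.2389]
tool_rot: [-179.9, -0.0, 70.9]
wrist_force: [0.3, 0.0, 0.9]
opening: 0.998
gripper_force: 0.0
```

Run:
```python
from h import *
print(arm.observe()["eef_pos"],arm.observe()["tool_rot"])
np.save("T0.npy",wristT()); cv2.imwrite("pics/w0.png",vision.get_image("wrist")[:,:,::-1])
```

```text
[ 0.51191394 -0.09351812  0.23886504] [-1.79938345e+02 -1.70348360e-02  7.09362228e+01]
```

View pics/w0.png

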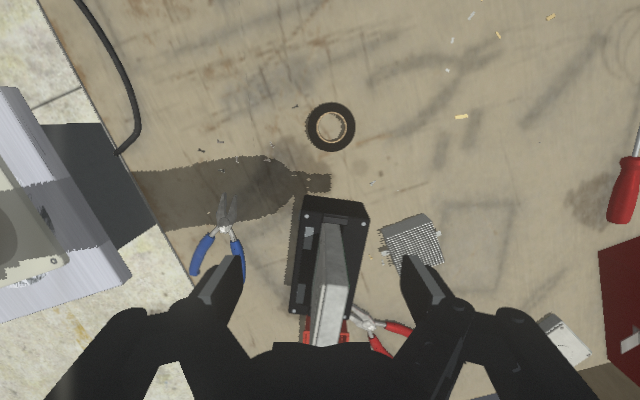

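The wrist view shows the drive's top face from about (318,284)-(345,286), running down to (312,346). The dock runs from (303,197) to (370,215), with nothing under the fingers. I'll enlarge the drive.

Run:
```python
import cv2
a=cv2.imread("pics/w0.png")[190:350,280:385]
cv2.imwrite("pics/c2.png",cv2.resize(a,None,fx=3.75,fy=3.75,interpolation=cv2.INTER_CUBIC))
```

```text
(no output)
```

View pics/c2.png

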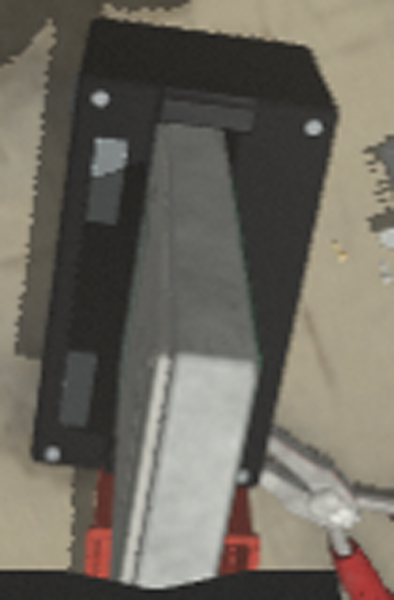

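The crop shows the left end of the top face at (175,357)-(256,360). The four screws are at LN (100,99), LF (314,128), RN (53,454) and RF (243,477).

Run:
```python
from h import *
S,D,W=[vision.get_calibration(n) for n in("scene","side","wrist")];T=np.load("T0.npy")
s=lambda u,v:ray(S,(310-.5+(u+.5)/4.4,245-.5+(v+.5)/4.4))
d=lambda u,v:ray(D,(232-.5+(u-396+.5)/4.4,235-.5+(v+.5)/4.4))
w=lambda u,v:ray(W,(280-.5+(u+.5)/3.75,190-.5+(v+.5)/3.75),T)
P={}
for n,rs in [("LN",[s(172,60),d(630,45),w(175,357)]),("LF",[s(210,60),d(664,70),w(256,360)]),
 ("RN",[s(200,262),d(508,182)]),("RF",[s(253,262),d(556,196)]),
 ("sRN",[s(142,427),d(448,372),w(53,454)]),("sRF",[s(294,411),d(586,428),w(243,477)]),("sLF",[d(730,221),w(314,128)]),("sLN",[s(99,160),w(100,99)])]:
    x,r=tri(rs); P[n]=x; print(n,x.round(4),np.round(r,4))
def pl(r,z): p,q=r; return (p+q*(z-p[2])/q[2]).round(4)
for uv in [(175,357),(256,360),(130,585),(217,575)]: print(pl(w(*uv),.177))
for a,b in [("sRN","sLN"),("sRF","sLF"),("RN","LN"),("RF","LF")]:
    v=P[b]-P[a]; print(a,b,np.degrees(np.arctan2(v[1],v[0])),np.linalg.norm(v))
print("dock",sum(P[k] for k in P if k[0]=='s')/4,"top",sum(P[k] for k in P if k[0]!='s')/4)
```

```text
LN [ 0.4979 -0.1474  0.176 ] [0.0008 0.0004 0.0005]
LF [ 0.5138 -0.1564  0.1713] [0.002  0.0015 0.0013]
RN [ 0.4504 -0.2309  0.1713] [0.0012 0.0012]
RF [ 0.4695 -0.2419  0.1723] [0.0027 0.0027]
sRN [ 0.4215 -0.2406  0.0708] [0.0012 0.0011 0.0017]
sRF [ 0.4822 -0.2715  0.0713] [0.0013 0.0008 0.0016]
sLF [ 0.5445 -0.1508  0.0722] [0.0007 0.0007]
sLN [ 0.4835 -0.1199  0.0696] [0.0014 0.0014]
[ 0.4986 -0.147   0.177 ]
[ 0.5152 -0.1536  0.177 ]
[ 0.4676 -0.2045  0.177 ]
[ 0.4884 -0.2085  0.177 ]
sRN sLN 62.81398653974864 0.13574764086383725
sRF sLF 62.66679504747807 0.13577377817459094
RN LN 60.353913913476134 0.09616466910138932
RF LF 62.66902453002392 0.09628629515318958
dock [ 0.48291902 -0.19569178  0.07098974] top [ 0.4828994  -0.19416563  0.17271053]
```

To row units: 4.1 degrees / 360 = 0.0114.

>>> shift_gripper:
  steps:
    - [1,[-0.03,0.003,0],0]
    - [1,[-0.03,0.003,0],0]
    - [1,[-0.031,0.002,0],0]
    - [1,[0,0,0],0.0114]
    - [1,[0,0,0],0.0114]
    - [1,[0,0,0],0]
    - [1,[0,0,0],0]

```text
clock: 2.57
eef_pos: [0.4903, -0.1805, 0.2392]
tool_rot: [-180.0, -0.0, 63.0]
wrist_force: [-0.4, -0.2, 0.5]
opening: 1.003
gripper_force: 0.0
```

Run:
```python
from h import *
o=arm.observe();R=rot(o["tool_rot"]);print(o["tool_rot"],R.T@(np.array([.4899,-.182,.142])-o["eef_pos"]))
np.save("T1.npy",wristT(o)); cv2.imwrite("pics/w1.png",vision.get_image("wrist")[:,:,::-1])
```

```text
[-1.79984825e+02 -5.28809805e-03  6.29645034e+01] [-0.00150652  0.00032368  0.09722626]
```

View pics/w1.png

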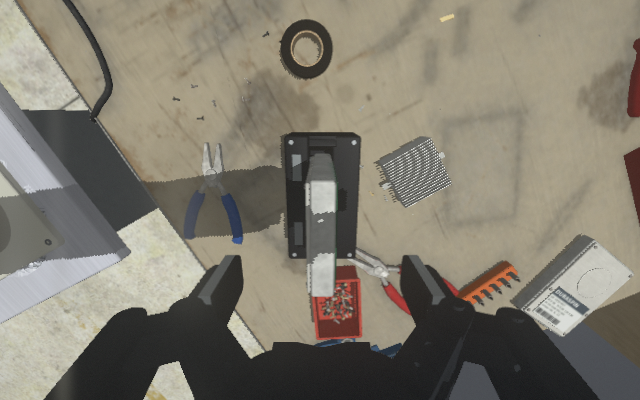

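The view shows the drive's top spanning columns 307-336 and rows 182-297. It is parallel to the image and centred between the fingertips (240 and 402), with both descent lanes clear. I'll descend, close and check.

Run:
```python
from h import *
W=vision.get_calibration("wrist");T=np.load("T1.npy");o=arm.observe()
for uv in [(308,182),(335,182),(308,297),(336,297)]:
    p,q=ray(W,uv,T); x=p+q*(.176-p[2])/q[2]; print(rot(o["tool_rot"]).T@(x-o["eef_pos"]))
```

```text
[ 0.03217687 -0.00909465  0.06322498]
[0.03218451 0.01070129 0.06322102]
[-0.06784455 -0.01055915  0.06321525]
[-0.06784278  0.01319364  0.0632105 ]
```

>>> shift_gripper:
  steps:
    - [1,[-0.001,0,0.03],0]
    - [1,[0,0,0.03],0]
    - [1,[0,0,0.025],0]
    - [1,[0,0,0.012],0]
    - [1,[0,0,0],0]

```text
clock: 3.03
eef_pos: [0.4873, -0.1808, 0.1389]
tool_rot: [-179.6, 0.0, 62.9]
wrist_force: [-0.6, -0.7, -0.6]
opening: 1.003
gripper_force: 0.0
```

>>> shift_gripper:
  steps:
    - [0,[0,0,0],0]
    - [0,[0,0,0],0]
    - [0,[0,0,0],0]
    - [0,[0,0,0],0]
    - [0,[0,0,0],0]
    - [0,[0,0,0],0]
    - [0,[0,0,0],0]
    - [0,[0,0,0],0]
  squeeze: 90

```text
clock: 3.7
eef_pos: [0.4901, -0.183, 0.1434]
tool_rot: [179.9, -0.0, 62.7]
wrist_force: [0.3, -0.0, 5.6]
opening: 0.225
gripper_force: 90.8
```

>>> shift_gripper:
  steps:
    - [0,[-0.002,0,-0.001],0]
    - [0,[-0.002,0,-0.001],0]
    - [0,[-0.002,0,-0.001],0]
    - [0,[-0.002,0,-0.001],0]
    - [0,[0,0,0],0]
    - [0,[0,0,0],0]

```text
clock: 4.2
eef_pos: [0.4887, -0.1855, 0.1448]
tool_rot: [-180.0, -0.7, 62.8]
wrist_force: [10.8, 10.0, -10.0]
opening: 0.225
gripper_force: 89.2
```

>>> shift_gripper:
  steps:
    - [0,[-0.002,0,-0.001],0]
    - [0,[-0.002,0,-0.001],0]
    - [0,[-0.003,0,-0.001],0]
    - [0,[0,0,0],0]
    - [0,[0,0,0],0]
    - [0,[0,0,0],0]

```text
clock: 4.7
eef_pos: [0.485, -0.1922, 0.1481]
tool_rot: [-180.0, -0.6, 62.8]
wrist_force: [8.5, 10.0, -8.1]
opening: 0.221
gripper_force: 90.4
```

Run:
```python
from h import *
import numpy as np
f=lambda i:cv2.resize(i,None,fx=4.4,fy=4.4,interpolation=cv2.INTER_CUBIC)
o=arm.observe(); print(o["wrist_force"],o["torque"])
a=vision.get_image("side")[:,:,::-1]; cv2.imwrite("pics/s1.png",a)
b=vision.get_image("scene")[:,:,::-1]; cv2.imwrite("pics/s1b.png",b)
cv2.imwrite("pics/c3.png",np.hstack([f(b[245:370,310:400]),f(a[235:360,232:322])]))
```

```text
[ 8.48895454  9.97451976 -8.08660943] [ 2.16386481 -2.08161584 -0.08792607]
```

View pics/c3.png

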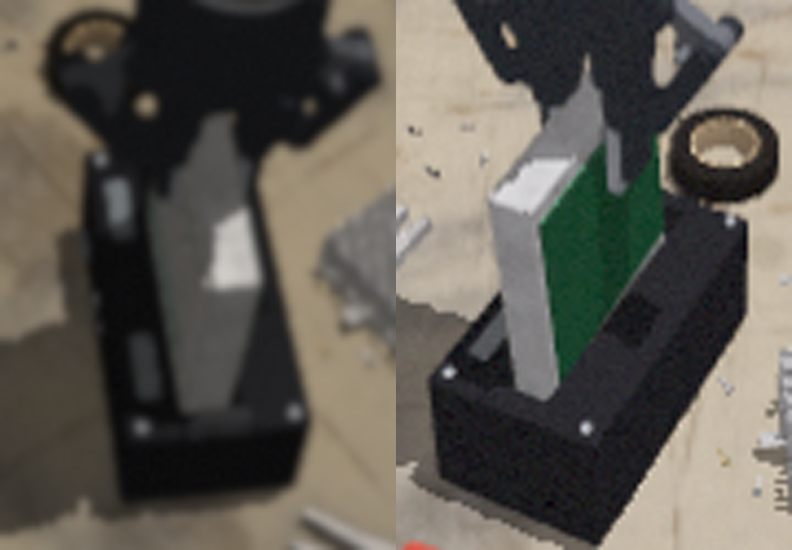

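The drive is now leaning to the right. Its right top corners are at scene (213,286) and (262,288), and at side (491,198) and (541,222). I'll compute the tilt.

Add to h.py:
```python
S,D=vision.get_calibration("scene"),vision.get_calibration("side")
s=lambda u,v:ray(S,(310-.5+(u+.5)/4.4,245-.5+(v+.5)/4.4))
d=lambda u,v:ray(D,(232-.5+(u-396+.5)/4.4,235-.5+(v+.5)/4.4))
A=np.array([np.cos(np.radians(62.7)),np.sin(np.radians(62.7)),0])
```

Run:
```python
from h import *
for n,a,b,a2,b2 in [("RN",(200,262),(508,182),(212,288),(491,198)),("RF",(253,262),(556,196),(262,288),(541,222))]:
    x,_=tri([s(*a),d(*b)]); y,_=tri([s(*a2),d(*b2)]); v=y-x; print(n,"along",v@A,"up",v[2],y)
```

```text
RN along -0.014712055143574036 up 0.004724192501388724 [ 0.44532991 -0.24483661  0.17603486]
RF along -0.012037852752210945 up -0.001984448798324351 [ 0.46513621 -0.25321359  0.17031437]
```

>>> shift_gripper:
  steps:
    - [0,[-0.0025,0,-0.0012],0]
    - [0,[0,0,0],0]
    - [0,[0,0,0],0]

```text
clock: 5.05
eef_pos: [0.4841, -0.1937, 0.1488]
tool_rot: [-180.0, -0.7, 62.9]
wrist_force: [9.7, 11.9, -9.6]
opening: 0.222
gripper_force: 90.1
```

>>> shift_gripper:
  steps:
    - [0,[0.003,0,-0.0012],0]
    - [0,[0.003,0,-0.0012],0]
    - [0,[0.003,0,-0.0012],0]
    - [0,[0.003,0,-0.0012],0]
    - [0,[0.003,0,-0.0012],0]
    - [0,[0,0,0],0]
    - [0,[0,0,0],0]

```text
clock: 5.63
eef_pos: [0.4866, -0.1884, 0.1515]
tool_rot: [-179.8, 0.5, 62.6]
wrist_force: [3.8, -11.8, -19.7]
opening: 0.223
gripper_force: 90.8
```

>>> shift_gripper:
  steps:
    - [0,[0.003,0,-0.001],0]
    - [0,[0.003,0,-0.001],0]
    - [0,[0.003,0,-0.001],0]
    - [0,[0.003,0,-0.001],0]
    - [0,[0.003,0,-0.001],0]
    - [0,[0.003,0,-0.001],0]
    - [0,[0,0,0],0]
    - [0,[0,0,0],0]

```text
clock: 6.3
eef_pos: [0.495, -0.1717, 0.1574]
tool_rot: [-179.8, 0.4, 62.6]
wrist_force: [4.2, -8.6, -25.5]
opening: 0.223
gripper_force: 91.5
```

Run:
```python
from h import *
f=lambda i:cv2.resize(i,None,fx=4.4,fy=4.4,interpolation=cv2.INTER_CUBIC)
a=vision.get_image("side")[:,:,::-1]; b=vision.get_image("scene")[:,:,::-1]
cv2.imwrite("pics/c4.png",np.hstack([f(b[245:370,310:400]),f(a[235:360,232:322])]))
```

```text
(no output)
```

View pics/c4.png

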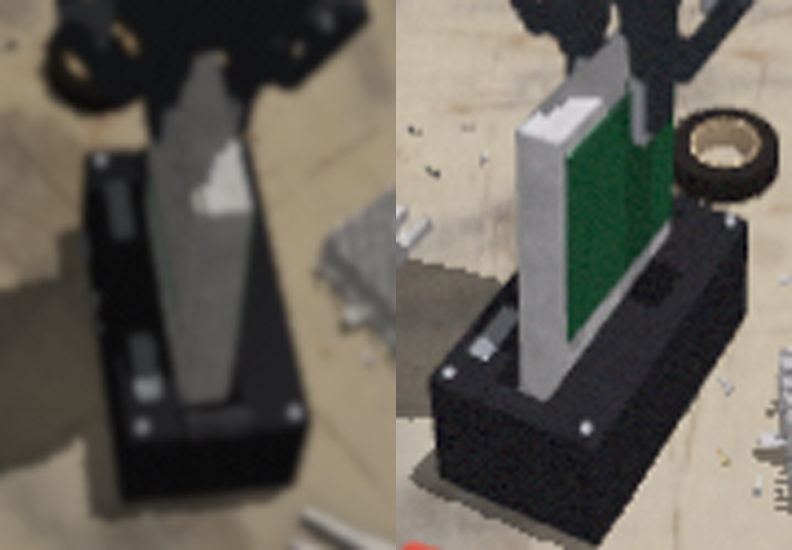

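The right end is now raised and the drive leans left. Its right top corners are at scene (195,212) and (249,212), and at side (519,133) and (568,155).

Run:
```python
from h import *
for n,a,b,a2,b2 in [("RN",(200,262),(508,182),(195,212),(519,133)),("RF",(253,262),(556,196),(249,212),(568,155))]:
    x,_=tri([s(*a),d(*b)]); y,_=tri([s(*a2),d(*b2)]); v=y-x; print(n,"along",v@A,"up",v[2],y)
o=arm.observe(); print((o["eef_pos"]-np.array([.4901,-.183,.1434]))@A)
```

```text
RN along 0.01282385781007895 up 0.016278663849174563 [ 0.45513434 -0.21890968  0.18758933]
RF along 0.013828933649215476 up 0.012284348644159393 [ 0.47531479 -0.22935812  0.18458317]
0.012274120450037295
```

>>> shift_gripper:
  steps:
    - [0,[0.003,0,-0.0005],0]
    - [0,[0.003,0,-0.0005],0]
    - [0,[0.002,0,-0.0005],0]
    - [0,[0,0,0],0]
    - [0,[0,0,0],0]

```text
clock: 6.82
eef_pos: [0.4982, -0.1651, 0.1599]
tool_rot: [-179.8, 0.5, 62.5]
wrist_force: [1.6, -8.4, -18.7]
opening: 0.224
gripper_force: 93.0
```

>>> shift_gripper:
  steps:
    - [0,[-0.003,0,0],0]
    - [0,[-0.003,0,0],0]
    - [0,[-0.003,0,0],0]
    - [0,[-0.003,0,0],0]
    - [0,[-0.003,0,0],0]
    - [0,[0,0,0],0]
    - [0,[0,0,0],0]

```text
clock: 7.4
eef_pos: [0.4936, -0.1748, 0.1622]
tool_rot: [-179.9, -0.1, 62.7]
wrist_force: [4.7, -0.6, -12.7]
opening: 0.222
gripper_force: 92.4
```

>>> shift_gripper:
  steps:
    - [0,[0,0,-0.003],0]
    - [0,[0,0,-0.003],0]
    - [0,[0,0,-0.003],0]
    - [0,[0,0,-0.003],0]
    - [0,[0,0,0],0]
    - [0,[0,0,0],0]

```text
clock: 7.9
eef_pos: [0.4932, -0.1753, 0.1764]
tool_rot: [180.0, 0.0, 62.7]
wrist_force: [-0.5, -0.7, -7.4]
opening: 0.223
gripper_force: 94.9
```

>>> shift_gripper:
  steps:
    - [0,[0,0,-0.006],0]
    - [0,[0,0,-0.006],0]
    - [0,[0,0,-0.006],0]
    - [0,[0,0,-0.006],0]
    - [0,[0,0,-0.005],0]
    - [0,[-0.003,0,0],0]
    - [0,[-0.003,0,0],0]
    - [0,[0,0,0],0]
    - [0,[0,0,0],0]
    - [0,[0,0,0],0]

```text
clock: 8.73
eef_pos: [0.4903, -0.1805, 0.2045]
tool_rot: [-179.9, 0.0, 62.6]
wrist_force: [-0.0, -0.3, -6.2]
opening: 0.224
gripper_force: 94.9
```

Run:
```python
from h import *
f=lambda i:cv2.resize(i,None,fx=4,fy=4,interpolation=cv2.INTER_CUBIC)
a=vision.get_image("side")[:,:,::-1]; b=vision.get_image("scene")[:,:,::-1]
cv2.imwrite("pics/c5.png",np.hstack([f(b[225:370,305:405]),f(a[215:360,230:330])]))
```

```text
(no output)
```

View pics/c5.png

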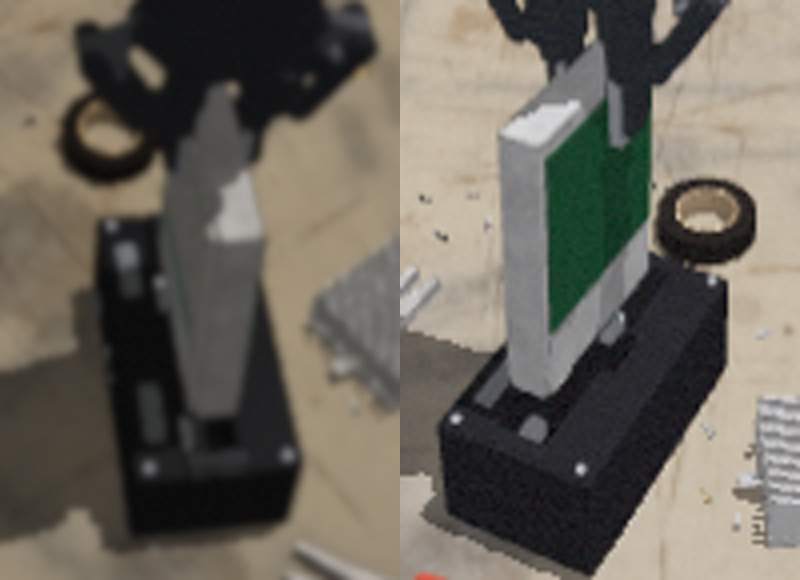

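The drive is out of the slot. Its lower right corners are at side (511,384) and (543,397), and at scene (191,412) and (238,414). The lower left far corner is at side (648,250). I'll check the heights and tilt.

Run:
```python
from h import *
s=lambda u,v:ray(S,(305-.5+(u+.5)/4,225-.5+(v+.5)/4))
d=lambda u,v:ray(D,(230-.5+(u-400+.5)/4,215-.5+(v+.5)/4))
P={n:tri([s(*a),d(*b)]) for n,a,b in [("bRN",(191,412),(511,384)),("bRF",(238,414),(543,397)),("tRN",(210,238),(500,135)),("tRF",(262,238),(548,157))]}
for n in P: print(n,P[n][0],P[n][1][0])
for k in "NF":
    v=P["tR"+k][0]-P["bR"+k][0]; print(np.linalg.norm(v),"lean left deg",np.degrees(np.arctan2(v@A,v[2])))
# lower-left far corner: ray meets the far-face plane
n=np.array([A[1],-A[0],0]); p,q=d(648,250); c=P["bRF"][0]
x=p+q*(((c-p)@n)/(q@n)); print("bLF",x,(x-c)@A)
```

```text
bRN [ 0.44779984 -0.23570349  0.08948116] 2.2447662926190505e-05
bRF [ 0.46387886 -0.25095163  0.096759  ] 0.0005063904442214063
tRN [ 0.45005973 -0.22877801  0.23362157] 0.000319447900299274
tRF [ 0.47084418 -0.23874047  0.22940351] 0.0005483839992203438
0.1443243779103599 lean left deg 2.8558930607743163
0.1333873876207379 lean left deg 6.044508448789947
bLF [ 0.51102973 -0.1595985   0.10246515] 0.10280369383507809
```

```bash
python3 -c "
from plant import arm, vision, ticket
print(ticket.job_done())"
```

```text
the job is handed in; nothing more can be done
None
```

I rocked the drive free, left end up first and then right end up, and handed the job in at about 9 s with the gripper still holding it over the slot. By camera its lower corners are roughly 2 cm above the rim and it leans 3–6° left. The bystanders weren't re-measured after the move, and no verdict came back.

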